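# Heft the sample-changer posts and tray them

## Robot

A 6-joint arm with a two-finger parallel gripper is mounted at the origin on the work surface. World frame = base frame: x ahead of the robot, y to its left, z up, the work surface at z = 0. Lengths are in m, angles in degrees, forces in N, time in s.
With the tool pointing down it reaches from about 0.35 to 0.875 m from the base axis. Payload 4.2 kg.
Tool frame: the origin (TCP) lies midway between the tips of the shut fingers; the grasp point (between the pads) lies 19 mm behind it; z points along the fingers, y is the line along which they close (so a half turn about z gives the same grasp; the last joint's range is limited). The gripper opens to 87 mm and grips with 3 to 60 N. Pads are 19 mm wide; open, the fingers measure 117 mm over their backs; the gripper's body (75 mm by 190 mm) begins 51 mm behind the grasp point.
Start: joints at [-61.1, 22.042, 0.453, 0, -68.411, -14.817], TCP at [0.152, -0.606, 0.223] pointing down, gripper open.
Joint ranges: [-179.83, 179.83], [-69.29, 118.12], [-61.27, 80.66], [-181.25, 117.63], [-171.15, -9.14], [-177.46, 177.46]. Speed limits (degrees/s): [159.86, 159.86, 180, 180, 180, 180].

## Interface

Orientations are given as [roll, pitch, yaw] about the fixed x, y, z axes, in that order (R = Rz(yaw) Ry(pitch) Rx(roll)).
In Python, from workcell import env gives the robot as it stands. The module is installed in compiled form; this text tells all that it offers. Calls block until the motion is done:
- env.goto(position, orientation): joint-space move of the TCP to a pose.
- env.move_straight(position, rotation=None, rate=0.15, force_limit=None): straight line of the TCP; rotation=None keeps the orientation; rate is the mean speed in m/s. With force_limit (N) it stops when the force on the tool has changed by that much, and returns True; else False.
- env.set_joints(angles): joint-space move.
- env.gripper_to(opening, grasp_force=None): opening from 0.0 (shut) to 1.0 (fully open); grasp_force is the grip in N (None keeps the last); returns when the fingers have stopped.
- env.dwell(seconds).
- env.inverse_kinematics(position, orientation): joint angles nearest the present ones, or None.
- env.read_state(): the state.
- env.grab_frame(name): name is "scene" or "top" or "wrist"; returns a dict with "image" (400x640x3 uint8, blue, green, red), "fx", "fy", "cx", "cy" (pixels), "position" and "orientation" of the camera in the world. Camera axes: x right, y up, looking along -z (the intrinsics and any distortion apply to the point x, -y, -z); pixel columns grow to the right and rows downward; lengths in m; the calibration is good to about 2 mm. A picture is of the moment at which its call begins. There is no depth.
A pose or a line that the arm cannot do raises env.Unreachable and nothing moves.
- env.close_job(): hands the job in; it is judged then, once.
Trained networks look in a picture, given as the dict that the camera call returned (one of the last four; its "shot" number tells which), for a name from the list of things; names that differ only in an ending like _2 or _b are one class to them, and where a whole thing is asked for, a point or a joint stands for the part that bears it (a point fixed in the world has none). Each returns a list of dicts, best first, with "score" (0 to 1); they miss things now and then, are a little off and sometimes report something else, mostly with a low value. They report only what shows in the picture. A call takes as long as a camera call.
- env.search_frame(picture, thing): "xyz" ([x, y, z] in m, in world coordinates, good to about 4 mm: the middle of the surface that is visible of it).
- env.trace(picture, thing): "mask" (400x640 bool, what is visible of it).
The state is a dict: "clock": time; "joint_positions": joint angles; "qvel": joint speeds; "joint_torque": joint torques, N m; "position": TCP position; "tool_rot": TCP orientation; "force": force on the tool from outside, world axes, zero at the start; "wrist_torque": the same for the moment, N m; "opening": opening from 0.0 (shut) to 1.0 (fully open); "finger_force": force on a finger pad.
Only numpy, scipy, OpenCV 4.12 (cv2) and the standard library are available. Lean on these libraries where they do the work, as an engineer would, in place of code of your own. Each camera call takes 0.05 s, during which the arm holds its last target. There are 200 camera calls.

## Task

Two rinsed square steel posts of the sample changer stand in the drain rack; each may be solid bar or capped tube, alike to the eye, so feel the weight of each. Lay every solid post in the grey tray that has carrying handles and every hollow one in the plain grey tray, flat on the bottom of a groove; the grooves leave finger room only at a post's middle, so you will have to put it down, on the rubber mat for instance, and take it again there. Put the posts down without dropping them or letting them topple over, and leave the bottle, the cup and the wrench where they are.

Things in the scene. Friction and masses are not known exactly. Their poses are not given: they have to be found in the camera images.
- post_1: square steel post, 20 x 20 x 140 mm, upright in an outer well of the rack. Solid bar (about 440 g) or capped tube (about 170 g), same end caps; the two may be alike or not. Origin at its centre (mid-length, on its axis); z runs along its length, x and y are square to its flat faces (it does not roll).
- post_2: square steel post, 20 x 20 x 140 mm, upright in an outer well of the rack. Solid bar (about 440 g) or capped tube (about 170 g), same end caps; the two may be alike or not. Origin at its centre (mid-length, on its axis); z runs along its length, x and y are square to its flat faces (it does not roll).
- rack: fixed white drain rack, 64 (x) x 188 (y) x 95 mm, origin under its centre. Three square wells, 28 mm wide, in a row along y at -55, 0, +55 mm, floor 8 mm above the origin, so that a standing post's top is at 148 mm. post_1 starts in the well at -55, post_2 at +55 mm, faces square to the rack. A post is out once its foot is above 95 mm.
- mat: the fixed black rubber mat, 180 mm (x) x 240 mm (y), 3 mm thick, in front of the robot. Origin at the centre of its underside.
- tray_bar: tray for solid posts. Fixed grey block, 176 (x) x 128 (y) x 36 mm, origin under its centre. Two grooves along x at y = +32 and -32 mm, 34 wide, 156 long, floor 8 mm above the origin; use either. A finger relief (x -30 to +30 mm) crosses the tray down to that floor; elsewhere walls leave no room for fingers. A steel handle arches out at each end (x = +-106 mm, 61 mm high)
- tray_tube: tray for hollow posts. Fixed grey block, 176 (x) x 128 (y) x 36 mm, origin under its centre. Two grooves along x at y = +32 and -32 mm, 34 wide, 156 long, floor 8 mm above the origin; use either. A finger relief (x -30 to +30 mm) crosses the tray down to that floor; elsewhere walls leave no room for fingers. No handles
- bottle: bystander: a loose amber bottle, 64 mm across and 160 mm tall, origin at the centre of its underside.
- cup: bystander: a loose white plastic cup, 72 mm across and 70 mm tall, origin at the centre of its underside.
- wrench: bystander: a loose wrench 160 mm long lying on the bench along its x axis; origin on its underside.

How it is judged:
By the outcome, as a careful person would: the job done as asked, in the order asked, and still so for the second after the job is handed in, with the robot touching nothing.
It also fails if it takes over 72 s, if anything falls off the work surface, if the arm or the gripper's body presses on something with over 40 N, if the wrist force passes 120 N, or if a joint passes its speed limit or range.

## Working session

There is one attempt and no reset: what is moved stays moved. The work goes in short steps, each a Python script; the robot and the scene stay as the last script left them, time stands still between calls to the robot, and variables do not carry over. Pictures are saved under pics/ and viewed, at most 10 in all, crops included, and the job is handed in when it is done.

```bash
mkdir -p pics
python3 - <<'E'
from workcell import env
import cv2,numpy as np
s=env.read_state();print(s['clock'],s['position'],s['tool_rot'],s['force'])
fs={}
for c in ['scene','top']:
    f=env.grab_frame(c);cv2.imwrite(f'pics/{c}0.png',f['image'])
    print(c,f['fx'],f['fy'],f['cx'],f['cy'],f['position'],f['orientation'],[k for k in f])
    for t in ['post_1','rack','mat','tray_bar','tray_tube','bottle','cup','wrench']:
        r=env.search_frame(f,t)
        print(t,[(np.round(q['xyz'],3).tolist(),round(q['score'],2)) for q in r[:4]])
E
```

```text
0.0 [ 0.15194826 -0.60562029  0.22146352] [ 1.79873060e+02 -7.04197092e-03 -1.65924315e+02] [-0.42408781 -0.14847635 -0.57694536]
scene 366.2636102463593 366.2636102463593 325.75784650447326 197.6538682071353 [1.11260364 0.12582319 0.60831239] [ 50.37313223  -0.81849138 103.9202305 ] ['image', 'fx', 'fy', 'cx', 'cy', 'position', 'orientation', 'shot']
post_1 [([0.673, -0.076, 0.118], 0.83), ([0.639, 0.035, 0.118], 0.8)]
rack [([0.666, -0.025, 0.046], 0.58)]
mat [([0.435, 0.004, 0.002], 0.93)]
tray_bar [([0.456, 0.295, 0.019], 0.87), ([0.699, 0.283, 0.045], 0.61)]
tray_tube [([0.501, -0.279, 0.022], 0.75)]
bottle [([0.709, -0.247, 0.094], 0.81)]
cup [([0.696, 0.284, 0.048], 0.87), ([0.708, -0.246, 0.092], 0.23)]
wrench [([0.269, -0.338, 0.006], 0.71)]
top 482.0309029348818 482.0309029348818 326.8530838200492 196.11100367658497 [ 0.36811988 -0.01033889  1.27135834] [  5.55563836  -0.28611632 -89.26888795] ['image', 'fx', 'fy', 'cx', 'cy', 'position', 'orientation', 'shot']
post_1 [([0.661, -0.073, 0.145], 0.64), ([0.623, 0.028, 0.148], 0.49)]
rack [([0.643, -0.027, 0.095], 0.68)]
mat [([0.49, -0.279, 0.011], 0.7), ([0.428, 0.001, -0.0], 0.58)]
tray_bar [([0.459, 0.297, 0.013], 0.58)]
tray_tube [([0.493, -0.282, 0.01], 0.97), ([0.625, 0.031, 0.147], 0.21)]
bottle [([0.686, -0.251, 0.106], 0.64)]
cup [([0.709, 0.289, 0.036], 0.69)]
wrench [([0.252, -0.336, 0.008], 0.84)]
```

View pics/scene0.png

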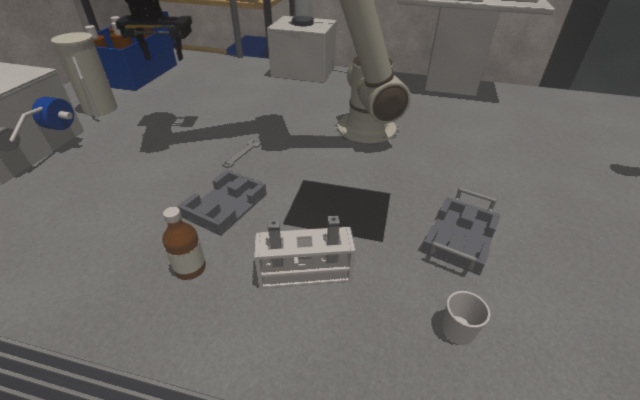

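View pics/top0.png

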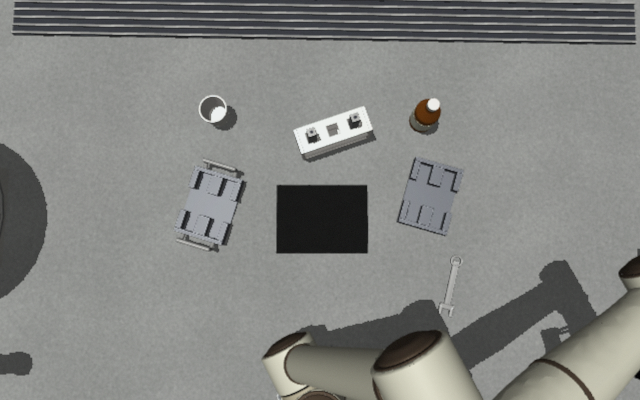

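```bash
cat > fit.py <<'E'
import cv2,numpy as np
from scipy.optimize import minimize
from scipy.spatial.transform import Rotation as R
def project(f,P):
    q=(np.asarray(P)-f['position'])@R.from_euler('xyz',f['orientation'],degrees=True).as_matrix()
    return np.c_[f['cx']+f['fx']*q[:,0]/-q[:,2], f['cy']-f['fy']*q[:,1]/-q[:,2]]
def box(lx,ly,z0,z1,cx=0,cy=0):
    return np.array([[cx+a*lx/2,cy+b*ly/2,z] for a in(-1,1) for b in(-1,1) for z in(z0,z1)])
MODEL={'rack':[box(.064,.188,0,.095),box(.02,.02,.05,.148,0,-.055),box(.02,.02,.05,.148,0,.055)],
 'tray':[box(.176,.128,0,.036)],'mat':[box(.18,.24,0,.003)],
 'tray_bar':[box(.176,.128,0,.036)]+[box(.008,.1,.053,.061,s*.102,0) for s in(1,-1)]}
K=4
def render(f,parts,p):
    m=np.zeros((400*K,640*K),np.uint8);M=R.from_euler('z',p[2]).as_matrix()
    for b in parts:
        h=cv2.convexHull(((project(f,b@M.T+[p[0],p[1],0])+.5)*K).astype(np.float32)).round().astype(np.int32)
        cv2.fillConvexPoly(m,h,1)
    return cv2.resize(m.astype(np.float32),(640,400),interpolation=cv2.INTER_AREA)
def fit(views,parts,p0):
    def cost(u):
        p=[u[0],u[1],u[2]/5];c=0
        for f,m in views:
            r=render(f,parts,p);c+=1-np.minimum(r,m).sum()/np.maximum(r,m).sum()
        return c/len(views)
    u0=np.array([p0[0],p0[1],p0[2]*5])
    S=np.vstack([u0]+[u0+d for d in np.diag([.015,.015,.5])])
    o=minimize(cost,u0,method='Nelder-Mead',options=dict(initial_simplex=S,xatol=2e-4,fatol=1e-4))
    return [o.x[0],o.x[1],np.degrees(o.x[2]/5)],1-o.fun
E
python3 - <<'E'
from workcell import env
from fit import *
F=[env.grab_frame(c) for c in('scene','top')]
init={'rack':(.645,-.025,18),'tray_bar':(.457,.296,-19),'tray_tube':(.495,-.28,-16),'mat':(.43,.0,0)}
for n,p in init.items():
    V=[]
    for f in F:
        m=np.zeros((400,640),bool)
        for t in ([n,'post_1'] if n=='rack' else [n]):
            for q in env.trace(f,t):
                # keep masks near the expected place
                c=project(f,[[p[0],p[1],.05]])[0]; ys,xs=np.nonzero(q['mask'])
                if q['score']>.4 and np.hypot(xs.mean()-c[0],ys.mean()-c[1])<45: m|=q['mask']
        V.append((f,m.astype(np.float32)))
    parts=MODEL.get(n,MODEL['tray']); p=(p[0],p[1],np.radians(p[2]))
    for W in (V,V[:1],V[1:]):
        r,iou=fit(W,parts,p);print(n,np.round(r,4),round(iou,3),[int(v[1].sum()) for v in W])
s=env.inverse_kinematics
for y in(17,):
    for th in(20,30):
        for P in([.64,-.07,.115],[.63,.03,.115]):
            for z in(.115,.24): print(th,P,s([P[0],P[1],z],(R.from_euler('z',y,degrees=True)*R.from_euler('y',90+th,degrees=True)*R.from_euler('z',0)).as_euler('xyz',degrees=True)))
        print(s([.43,0,.02],(R.from_euler('y',180+th,degrees=True)).as_euler('xyz',degrees=True)))
E
```

```text
rack [ 0.6481 -0.0254 20.1161] 0.926 [5282, 2362]
rack [ 0.6451 -0.0261 20.1254] 0.914 [5282]
rack [ 0.6487 -0.0259 20.1375] 0.957 [2362]
tray_bar [  0.4602   0.2915 -16.5846] 0.904 [3997, 3997]
tray_bar [  0.4579   0.2908 -16.1006] 0.926 [3997]
tray_bar [  0.4617   0.2916 -15.8801] 0.898 [3997]
tray_tube [  0.4928  -0.2815 -15.6876] 0.943 [3243, 3449]
tray_tube [  0.4915  -0.2817 -15.4242] 0.934 [3243]
tray_tube [  0.4942  -0.2816 -15.7288] 0.96 [3449]
mat [ 4.2950e-01 -8.0000e-04  1.1533e+00] 0.939 [4250, 6236]
mat [ 0.4273 -0.0012  0.6512] 0.907 [4250]
mat [ 4.3090e-01 -7.0000e-04  1.2387e+00] 0.985 [6236]
20 [0.64, -0.07, 0.115] [ -32.43408236   29.57177213  -26.87268205 -114.15980853  -51.4785972
   57.54103213]
20 [0.64, -0.07, 0.115] [-26.26463949  13.45544429 -20.1555082  -98.29908434 -40.6058637
  28.7194835 ]
20 [0.63, 0.03, 0.115] [ -24.53398361   29.05827402  -35.03316605 -127.79834824  -52.04854142
   68.4438582 ]
20 [0.63, 0.03, 0.115] [ -17.13110973   10.59301323  -25.65024151 -109.24029281  -33.94816369
   35.87128042]
[  17.25205436   28.73270422  -24.1240639    -6.98624769  -56.50721151
 -102.39969553]
30 [0.64, -0.07, 0.115] [ -24.86085373   23.62781577  -21.51450863 -100.25266512  -35.96543816
   36.73017295]
30 [0.64, -0.07, 0.115] [-14.99020787  10.16661491 -15.84909746 -74.50787482 -28.43072999
  -0.14994988]
30 [0.63, 0.03, 0.115] [ -17.31883345   22.04812702  -27.75683648 -114.61105667  -32.48311245
   47.3487812 ]
30 [0.63, 0.03, 0.115] [ -0.72425499   7.12059291 -19.73865185 -74.45054572 -15.88252738
  -7.05576183]
[  15.72667917   33.9769402   -17.28993136   -8.40423012  -68.01130221
 -100.53859926]
```

Run:
```python
from workcell import env
from fit import *
def rot(yaw,pitch,flip): return (R.from_euler('z',yaw,degrees=True)*R.from_euler('y',pitch,degrees=True)*R.from_euler('z',180*flip,degrees=True)).as_euler('xyz',degrees=True)
c=np.array([.6481,-.0254]);yd=np.array([-np.sin(np.radians(20)),np.cos(np.radians(20))])
for phi in(200,110,290):
  for th in(25,35,45):
    for fl in(0,1):
      for k in(-1,1):
        for z in(.12,.24):
          P=c+yd*.055*k;r=env.inverse_kinematics([*P,z],rot(phi,90+th,fl))
          print(phi,th,fl,k,z,None if r is None else np.round(r).astype(int).tolist())
for psi in(180,200,160,110,90,270,290):
  for th in(25,35):
    for fl in(0,1):
      r=env.inverse_kinematics([.43,0,.01],rot(psi,180+th,fl))
      print('lay',psi,th,fl,None if r is None else np.round(r).astype(int).tolist())
```

```text
200 25 0 -1 0.12 [11, 66, 42, 11, -131, 101]
200 25 0 -1 0.24 [11, 61, 48, 13, -141, 104]
200 25 0 1 0.12 [18, 62, 37, 2, -130, 92]
200 25 0 1 0.24 [18, 57, 42, 3, -140, 93]
200 25 1 -1 0.12 [11, 66, 42, 11, -131, -79]
200 25 1 -1 0.24 [11, 61, 48, 13, -141, -76]
200 25 1 1 0.12 [18, 62, 37, 2, -130, -88]
200 25 1 1 0.24 [18, 57, 42, 3, -140, -87]
200 35 0 -1 0.12 [11, 60, 37, 9, -121, 100]
200 35 0 -1 0.24 [11, 56, 45, 10, -132, 103]
200 35 0 1 0.12 [18, 57, 32, 2, -120, 92]
200 35 0 1 0.24 [18, 52, 39, 2, -132, 93]
200 35 1 -1 0.12 [11, 60, 37, 9, -121, -80]
200 35 1 -1 0.24 [11, 56, 45, 10, -132, -77]
200 35 1 1 0.12 [18, 57, 32, 2, -120, -88]
200 35 1 1 0.24 [18, 52, 39, 2, -132, -87]
200 45 0 -1 0.12 [10, 55, 31, 7, -111, 100]
200 45 0 -1 0.24 [10, 51, 40, 8, -123, 101]
200 45 0 1 0.12 [18, 51, 26, 2, -110, 92]
200 45 0 1 0.24 [18, 47, 34, 2, -122, 92]
200 45 1 -1 0.12 [10, 55, 31, 7, -111, -80]
200 45 1 -1 0.24 [10, 51, 40, 8, -123, -79]
200 45 1 1 0.12 [18, 51, 26, 2, -110, -88]
200 45 1 1 0.24 [18, 47, 34, 2, -122, -88]
110 25 0 -1 0.12 [-17, 54, 38, -52, -114, 33]
110 25 0 -
[... 2342 characters left out ...]
, -83, -16, 16]
lay 160 25 0 [-22, 18, -57, -174, -9, -94]
lay 160 25 1 [-22, 18, -57, -174, -9, 86]
lay 160 35 0 None
lay 160 35 1 None
lay 110 25 0 None
lay 110 25 1 None
lay 110 35 0 None
lay 110 35 1 None
lay 90 25 0 [33, 25, -52, 39, -34, -70]
lay 90 25 1 [33, 25, -52, 39, -34, 110]
lay 90 35 0 [37, 28, -52, 44, -42, -78]
lay 90 35 1 [37, 28, -52, 44, -42, 102]
lay 270 25 0 [0, 25, -26, -36, -46, -153]
lay 270 25 1 [0, 25, -26, -36, -46, 27]
lay 270 35 0 [-8, 28, -22, -44, -54, -141]
lay 270 35 1 [-8, 28, -22, -44, -54, 39]
lay 290 25 0 [2, 27, -22, -30, -53, -141]
lay 290 25 1 [2, 27, -22, -30, -53, 39]
lay 290 35 0 [-4, 32, -17, -36, -62, -132]
lay 290 35 1 [-4, 32, -17, -36, -62, 48]
```

```bash
cat > util.py <<'E'
from workcell import env
from fit import *
def rot(yaw,pitch,flip=1): return (R.from_euler('z',yaw,degrees=True)*R.from_euler('y',pitch,degrees=True)*R.from_euler('z',180*flip,degrees=True)).as_euler('xyz',degrees=True)
def fz(n=8):
    v=[]
    for _ in range(n): env.dwell(.04);v.append(env.read_state()['force'])
    return np.round(np.mean(v,0),2)
def st(msg=''):
    s=env.read_state();print(msg,round(s['clock'],1),np.round(s['position'],4),'F',np.round(s['force'],1),'open',round(s['opening'],3),'ff',np.round(s['finger_force'],1))
E
python3 - <<'E'
from util import *
env.goto([.56,-.03,.36],rot(200,180,1));st()
f=env.grab_frame('wrist');cv2.imwrite('pics/w0.png',f['image']);print(f['position'],f['orientation'])
m=np.zeros((400,640),bool)
for t in('rack','post_1'):
    for q in env.trace(f,t):
        print(t,q['score'],q['mask'].sum())
        if q['score']>.4:m|=q['mask']
print(fit([(f,m.astype(np.float32))],MODEL['rack'],(.648,-.0254,np.radians(20.1))))
for p in([.648,-.0254,np.radians(20.1)],): 
    M=R.from_euler('z',p[2]).as_matrix();im=f['image'].copy()
    for k in(-1,1):
        t=box(.02,.02,.148,.1481,0,.055*k)[[0,2,6,4]]
        cv2.polylines(im,[project(f,t@M.T+[p[0],p[1],0]).round().astype(np.int32)],True,(0,0,255))
cv2.imwrite('pics/w0b.png',im)
E
```

```text
4.0 [ 0.5599 -0.0307  0.3598] F [0.  0.3 0.7] open 1.0 ff 0.0
[ 0.48392682 -0.05925293  0.52095244] [-1.69465536e+01  3.37149543e-02  1.09941620e+02]
rack 0.88 5728
post_1 0.95 520
post_1 0.61 498
([np.float64(0.6461613959780899), np.float64(-0.026978855874333886), np.float64(19.925355891538373)], np.float64(0.9753796458244324))
```

View pics/w0b.png

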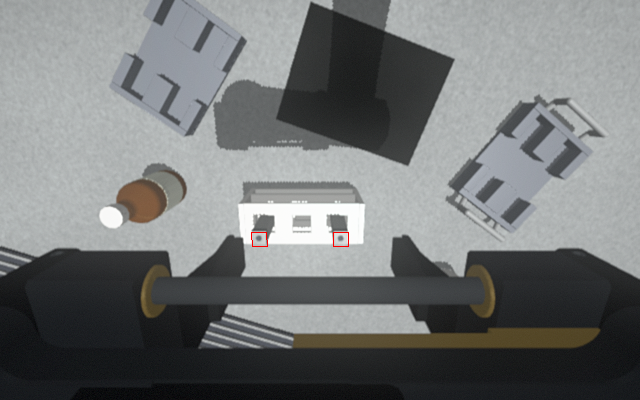

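```bash
cat >> util.py <<'E'
C=np.array([.647,-.0265]);YAW=20.;TH=25.;D=.007;ZG=.118
a=np.radians(YAW);OUT=np.array([np.cos(a),np.sin(a)]);ROW=np.array([-np.sin(a),np.cos(a)])
tz=np.array([*(-OUT*np.cos(np.radians(TH))),-np.sin(np.radians(TH))])
PICK=rot(200,90+TH,1)
def pick(k):
    p=np.array([*(C+ROW*.055*k),ZG]); g=p+tz*D
    hi=g-tz*.10+[0,0,.12]; lo=g-tz*.08; up=g+[0,0,.125]
    env.goto(hi,PICK);f0=fz()
    env.move_straight(lo,rate=.25)
    hit=env.move_straight(g,rate=.08,force_limit=8);st(f'at grasp hit={hit}')
    if hit: return
    env.gripper_to(0.0,60);st('gripped')
    env.move_straight(up,rate=.12);st('up')
    print('dF',fz()-f0)
E
python3 - <<'E'
from util import *
for k in(-1,1):
    p=np.array([*(C+ROW*.055*k),ZG]);g=p+tz*D
    for q in(g-tz*.10+[0,0,.12],g-tz*.08,g,g+[0,0,.125]):
        r=env.inverse_kinematics(q,PICK);print(np.round(q,3),None if r is None else np.round(r).astype(int))
for y in(100,-80,90,-90,280): 
    r=env.inverse_kinematics([.47,0,.3],rot(y,180,1));print(y,np.round(r).astype(int))
r=env.inverse_kinematics([.43,0,.15],rot(0,180+TH,1));print(np.round(r).astype(int))
pick(-1)
f=env.grab_frame('scene');cv2.imwrite('pics/s1.png',f['image'])
E
```

```text
[ 0.745 -0.049  0.277] None
[ 0.728 -0.056  0.149] [  11   79   74   16 -149  -73]
[ 0.66  -0.08   0.115] [  11   65   40   11 -129  -79]
[ 0.66 -0.08  0.24] [  11   60   46   13 -139  -76]
[0.707 0.054 0.277] None
[0.69  0.048 0.149] [  18   71   60    3 -144  -87]
[0.622 0.023 0.115] [  18   62   35    2 -128  -88]
[0.622 0.023 0.24 ] [  18   56   40    3 -139  -87]
100 [ 20   4 -12   0 -74 170]
-80 [ 20   4 -12   0 -74 -10]
90 [ 20   4 -12   0 -74 160]
-90 [ 20   4 -12   0 -74 -20]
280 [ 20   4 -12   0 -74 -10]
[ 16  21 -14  -7 -79  76]Traceback (most recent call last):
  File "<stdin>", line 9, in <module>
  File "util.py", line 17, in pick
    env.goto(hi,PICK);f0=fz()
    ~~~~~~~~^^^^^^^^^
workcell.Unreachable: the arm cannot take that pose within its joint ranges
```

```bash
python3 - <<'E'
s=open('util.py').read()
i=s.index("    hi=g-tz"); j=s.index("    hit=env")
s=s[:i]+"    up=g+[0,0,.125]\n    env.goto(up,PICK);f0=fz()\n"+s[j:]
s=s.replace("env.move_straight(g,rate=.08,","env.move_straight(g,rate=.12,")
open('util.py','w').write(s)
E
python3 - <<'E'
from util import *
pick(-1)
f=env.grab_frame('scene');cv2.imwrite('pics/s1.png',f['image'])
E
```

```text
at grasp hit=False 6.7 [ 0.6603 -0.0803  0.1161] F [0.2 0.4 0.5] open 1.001 ff 0.0
gripped 7.8 [ 0.6598 -0.0802  0.115 ] F [-1.3 -0.6  0.5] open 0.222 ff 60.0
up 8.9 [ 0.6597 -0.0803  0.2387] F [-0.4  0.2 -5.3] open 0.226 ff 60.0
dF [-0.02  0.77 -4.92]
```

View pics/s1.png

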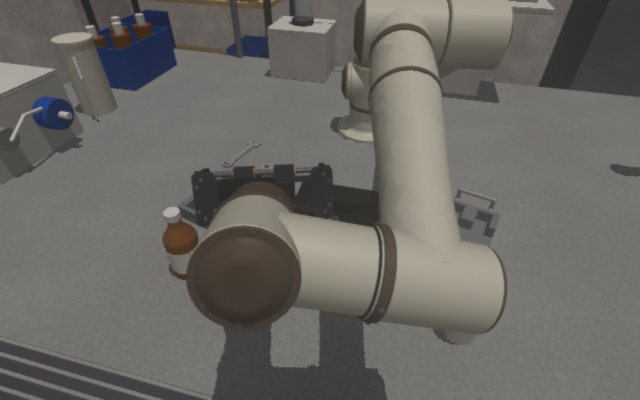

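```bash
cat >> util.py <<'E'
LAY=rot(0,180+TH,1);tl=np.array([-np.sin(np.radians(TH)),0,-np.cos(np.radians(TH))])
def to_mat(name,k=-1):
    env.goto([.5,-.06 if k<0 else .05,.30],rot(200,180,1))
    env.goto([.47,0,.30],rot(-80,180,1))
    g=np.array([.465,0,.013])+tl*D
    env.goto(g+[0,0,.06],LAY);st('above mat')
    f=env.grab_frame('top');cv2.imwrite(f'pics/{name}.png',cv2.resize(f['image'][120:300,200:440],None,fx=3,fy=3))
    f=env.grab_frame('wrist');cv2.imwrite(f'pics/{name}w.png',f['image'])
E
python3 - <<'E'
from util import *
to_mat('m1',-1)
E
```

```text
above mat 12.9 [4.632e-01 1.000e-04 6.720e-02] F [-0.7 -0.1 -4.7] open 0.229 ff 60.0
```

View pics/m1w.png

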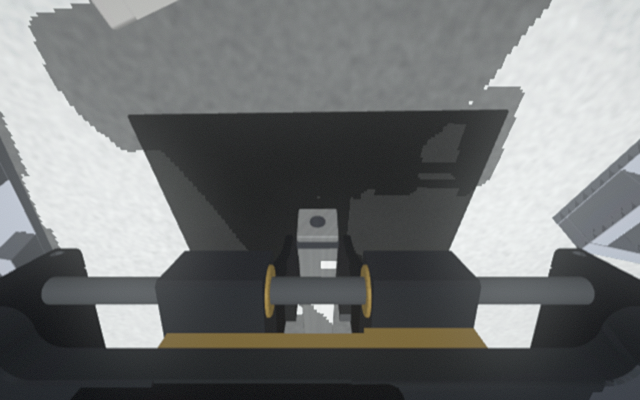

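Run:
```python
from util import *
f=env.grab_frame('wrist');print(f['position'],f['orientation'])
s=env.read_state();p=np.array(s['position'])-tl*D;print(p)
for x in(.030,-.110):
    print(x,project(f,[p+[x,y,z] for y in(.01,-.01) for z in(.01,-.01)]).round(0).tolist())
```

```text
[ 0.60361351 -0.0010285   0.17981955] [-4.18123597e+01 -1.42364645e-02 -9.00044985e+01]
[4.65702064e-01 1.60513003e-04 7.38118021e-02]
0.03 [[294.0, 236.0], [296.0, 208.0], [336.0, 236.0], [334.0, 208.0]]
-0.11 [[303.0, 356.0], [304.0, 331.0], [329.0, 356.0], [328.0, 331.0]]
```

View pics/m1.png

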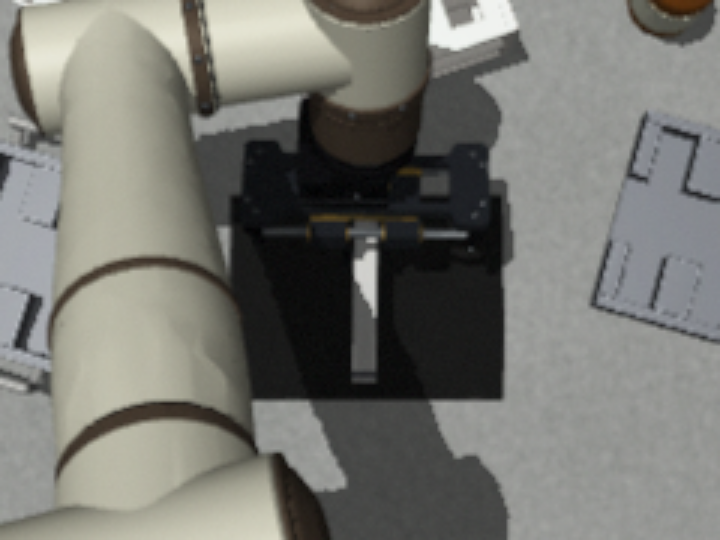

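```bash
cat >> util.py <<'E'
def lay():
    g=np.array([.465,0,.013])+tl*D
    env.move_straight(g+[0,0,.012],rate=.1)
    hit=env.move_straight(g-[0,0,.004],rate=.02,force_limit=3);st(f'lay hit={hit}');
    w=env.read_state();print('torque',np.round(w['wrist_torque'],2))
E
python3 - <<'E'
from util import *
lay()
f=env.grab_frame('wrist');s=env.read_state();p=np.array(s['position'])-tl*D
print(project(f,[p+[.03,y,z] for y in(.01,-.01) for z in(.01,-.01)]).round(0).tolist())
f=env.grab_frame('scene');cv2.imwrite('pics/l1.png',cv2.resize(f['image'][120:270,200:420],None,fx=3.4,fy=3.4))
E
```

```text
lay hit=True 14.3 [0.4621 0.     0.007 ] F [0.1 0.9 3.8] open 0.227 ff 64.5
torque [-0.01 -0.35 -0.03]
[[294.0, 236.0], [296.0, 208.0], [336.0, 236.0], [334.0, 208.0]]
```

View pics/l1.png

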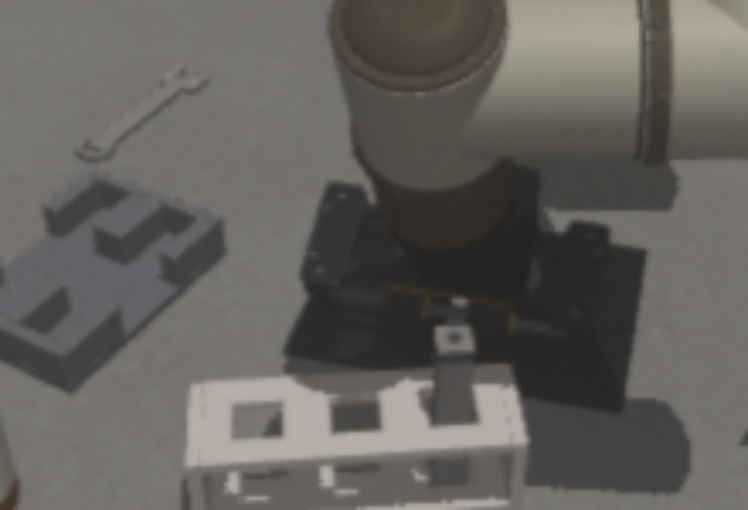

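```bash
cat >> util.py <<'E'
TRAY={'bar':(.459,.2915,-16.2),'tube':(.493,-.2815,-15.6)}
def regrasp(cx,cy=0.):
    env.gripper_to(.5); p=np.array(env.read_state()['position'])
    env.move_straight(p-tl*.08,rate=.15)
    env.goto([cx,cy,.08],rot(0,180,1))
    hit=env.move_straight([cx,cy,.006],rate=.08,force_limit=6);st(f'regrasp hit={hit}')
    env.gripper_to(0.,50)
    env.move_straight([cx,cy,.10],rate=.15);st('lifted');print(fz(5))
def over(tray,side):
    x,y,w=TRAY[tray];o=R.from_euler('z',w,degrees=True).apply([0,.032*side,0]);P=np.array([x,y,0])+o
    env.goto([*P[:2],.11],rot(w,180,1));st('over');return P,w
E
python3 - <<'E'
from util import *
regrasp(.425)
P,w=over('bar',-1);print(P)
f=env.grab_frame('wrist');im=f['image'].copy()
x,y,a=TRAY['bar'];M=R.from_euler('z',a,degrees=True).as_matrix()
m=max(env.trace(f,'tray_bar'),key=lambda q:q['score'])['mask']
for s in(1,-1):
    t=np.array([[u*.078,s*.032+v*.017,.036] for u,v in((-1,-1),(1,-1),(1,1),(-1,1))])
    cv2.polylines(im,[project(f,t@M.T+[x,y,0]).round().astype(np.int32)],True,(0,0,255))
t=np.array([[u*.088,v*.064,.036] for u,v in((-1,-1),(1,-1),(1,1),(-1,1))])
cv2.polylines(im,[project(f,t@M.T+[x,y,0]).round().astype(np.int32)],True,(0,255,0))
cv2.imwrite('pics/t1.png',im)
E
```

```text
regrasp hit=False 17.5 [4.254e-01 1.000e-04 6.200e-03] F [-0.7  0.2  0.6] open 0.501 ff 0.0
lifted 18.9 [ 4.237e-01 -3.000e-04  9.890e-02] F [ 0.1  0.1 -5.6] open 0.225 ff 50.0
[-0.04  0.22 -4.66]
over 20.1 [0.4495 0.2596 0.1094] F [-0.7 -0.2 -3.8] open 0.224 ff 50.0
[0.45007228 0.2607706  0.        ]
```

View pics/t1.png

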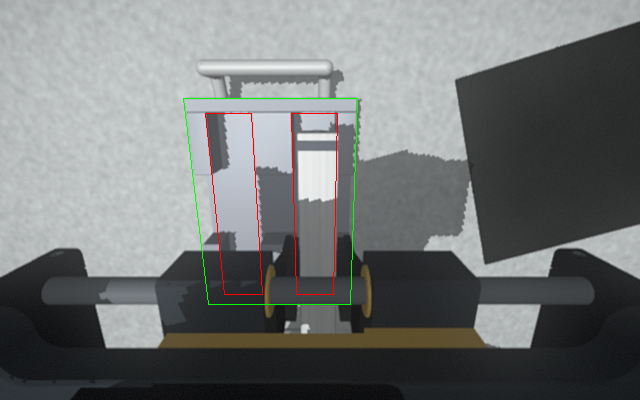

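```bash
cat >> util.py <<'E'
def place(P):
    env.move_straight([*P[:2],.045],rate=.15)
    h=env.move_straight([*P[:2],.016],rate=.06,force_limit=8);st(f'in groove {h}')
    if h: return
    h=env.move_straight([*P[:2],.0095],rate=.02,force_limit=3);st(f'floor {h}')
    env.gripper_to(.42);st('released')
    env.move_straight([*P[:2],.16],rate=.2)
E
python3 - <<'E'
from util import *
f=env.grab_frame('wrist');s=env.read_state()
M=R.from_euler('z',-16.2,degrees=True).as_matrix()
print([project(f,[np.array(s['position'])+[0,0,.007]+M@[-.07,y,z] for y in(.01,-.01) for z in(.01,-.01)]).round().tolist()])
P=np.array([.4501,.2608,0]);place(P)
f=env.grab_frame('wrist');cv2.imwrite('pics/p1.png',f['image'])
print([(np.round(q['xyz'],3),round(q['score'],2)) for q in env.search_frame(f,'post_1')])
E
```

```text
[[[299.0, 371.0], [300.0, 346.0], [332.0, 371.0], [331.0, 346.0]]]
in groove False 21.4 [0.4502 0.2609 0.0158] F [-0.5 -1.1 -4.8] open 0.223 ff 50.0
floor True 21.8 [0.4505 0.2613 0.0113] F [-0.6  0.6  5.5] open 0.227 ff 50.0
released 22.4 [0.4491 0.2599 0.0096] F [-0.7 -0.3 -0.1] open 0.422 ff 0.0
[(array([0.458, 0.261, 0.032]), 0.6)]
```

View pics/p1.png

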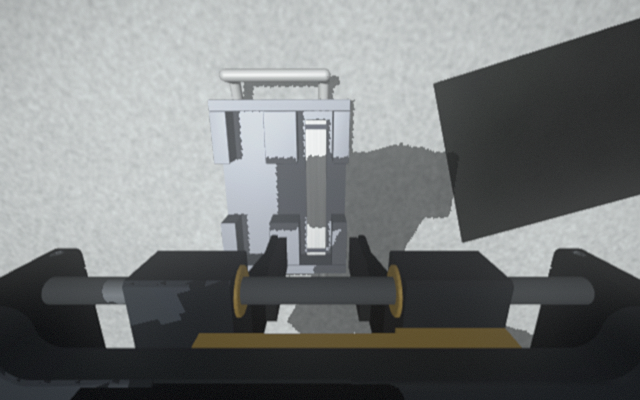

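Run:
```python
from util import *
env.goto([.5,.05,.32],rot(200,180,1))
env.gripper_to(1.0)
pick(1)
to_mat('m2',1)
f=env.grab_frame('wrist');s=env.read_state();p=np.array(s['position'])-tl*D
print(project(f,[p+[.03,y,z] for y in(.01,-.01) for z in(.01,-.01)]).round(0).tolist())
print(fz())
```

```text
at grasp hit=False 28.8 [0.6227 0.0231 0.116 ] F [0.1 0.  1.4] open 0.998 ff 0.0
gripped 29.9 [0.6222 0.023  0.115 ] F [ 0.2  0.8 -0.3] open 0.225 ff 60.0
up 31.1 [0.622  0.0231 0.2389] F [ 0.5 -1.2 -1.7] open 0.224 ff 60.0
dF [-0.22 -0.02 -2.2 ]
above mat 35.2 [4.629e-01 2.000e-04 6.720e-02] F [ 0.3 -0.  -0.6] open 0.225 ff 60.0
[[294.0, 236.0], [296.0, 208.0], [336.0, 236.0], [334.0, 208.0]]
[-0.31 -0.22 -1.74]
```

View pics/m2w.png

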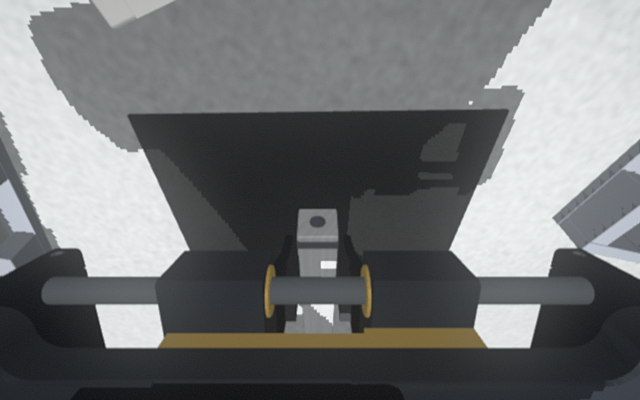

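Run:
```python
from util import *
lay()
regrasp(.425)
P,w=over('tube',1);print(P)
place(P)
f=env.grab_frame('wrist')
for q in env.search_frame(f,'post_1'): print(np.round(q['xyz'],3),round(q['score'],2))
ms=env.trace(f,'post_1');m=ms[0]['mask'].astype(np.float32)
print(fit([(f,m)],[box(.14,.02,.008,.028)],(P[0],P[1],np.radians(w))))
t=max(env.trace(f,'tray_tube'),key=lambda q:q['score'])['mask']
M=R.from_euler('z',w,degrees=True).as_matrix();x,y,_=TRAY['tube']
print('tray corners',project(f,[M@[u*.088,v*.064,.036]+[x,y,0] for u in(-1,1) for v in(-1,1)]).round().tolist())
ys,xs=np.nonzero(t);print('mask bbox',xs.min(),xs.max(),ys.min(),ys.max())
```

```text
lay hit=True 36.9 [0.4621 0.     0.0072] F [-0.3  0.8  5.3] open 0.223 ff 62.9
torque [ 0.02 -0.42 -0.03]
regrasp hit=False 40.0 [4.254e-01 1.000e-04 6.200e-03] F [ 0.5  0.5 -0.9] open 0.501 ff 0.0
lifted 41.4 [ 4.24e-01 -2.00e-04  9.92e-02] F [-0.1  0.5 -1.9] open 0.226 ff 50.0
[-0.02 -0.02 -1.31]
over 42.6 [ 0.5011 -0.2499  0.1096] F [ 0.6  0.2 -1.4] open 0.222 ff 50.0
[ 0.50160543 -0.2506788   0.        ]
in groove False 43.8 [ 0.5016 -0.2508  0.0158] F [ 0.5 -0.6 -1.7] open 0.226 ff 50.0
floor True 44.1 [ 0.5022 -0.2508  0.0113] F [-0.2  0.4  3.2] open 0.223 ff 50.0
released 44.8 [ 0.501  -0.2505  0.01  ] F [ 1.   0.3 -0.7] open 0.416 ff 0.0
[ 0.509 -0.25   0.024] 0.76
([np.float64(0.5035073683708267), np.float64(-0.25224426235878117), np.float64(-15.001420606212664)], np.float64(0.94203120470047))
tray corners [[407.0, 274.0], [286.0, 274.0], [424.0, 99.0], [280.0, 99.0]]
mask bbox 283 424 99 273
```

Run:
```python
from util import *
f=env.grab_frame('top')
for t in('bottle','cup','wrench','post_1'): print(t,[(np.round(q['xyz'],3).tolist(),round(q['score'],2)) for q in env.search_frame(f,t)[:2]])
print(env.close_job())
```

```text
bottle [([0.683, -0.253, 0.109], 0.86)]
cup [([0.712, 0.284, 0.039], 0.88), ([0.684, -0.253, 0.107], 0.35)]
wrench [([0.251, -0.338, 0.011], 0.72)]
post_1 [([0.454, 0.258, 0.025], 0.92), ([0.465, -0.237, 0.026], 0.73)]
the job is handed in; nothing more can be done
None
```

Job handed in at about 45 s: post_1 felt solid (about 4.9 N on lifting) and lies in the handled tray, post_2 felt hollow (about 2.2 N) and lies in the plain tray, both on the groove floor, and the bottle, cup and wrench are still where they were.

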